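# Close the digestion vessel: seat its lid and hold the cover for bolting

## Task

The white lid is only sitting loosely in the mouth of the digestion vessel: press it straight down until it is fully home and level on the rim. Then pick up the steel cover (its hub makes a good handle), bring it over the vessel and hold it level about a centimetre above the lid, turned so that its four holes line up with the four threaded holes in the flange, so that I can start the bolts; do not let the cover touch the lid or the vessel. Finish while still holding the cover there, quite still, and leave the tray, the rack and the bottle where they are.

Things in the scene. Friction and masses are not known exactly. Their poses are not given: they have to be found in the camera images.
- vessel: small stainless steel pressure digestion vessel, fixed upright in a round grey bench socket (132 mm across, 12 mm high); a 108 mm round bolting flange at its top has its face 85 mm above the bench with four threaded holes 90 degrees apart. A white liner (bore 50 mm, 66 mm across the rim) stands in it; its rim is 88 mm above the bench. Origin: on the vessel's axis at bench level, z up. It does not move
- liner_rim (a point): centre of the white liner's mouth, level with its rim (88 mm above the bench, 3 mm above the flange face), axes as the vessel's
- lid: loose white lid of the liner: a flat disc 66 mm across and 8 mm thick with a 49 mm plug, 12 mm long with a tapered foot, below it. Origin: centre of the disc's underside, so the flat top is 8 mm above it. At the start it only sits with its plug on the sealing ring, about 5 mm proud of the rim; a straight push of about 6 to 12 N in the middle of the top slides it down until the disc lies on the rim (origin at liner_rim), a firm stop, and there it stays
- cover: loose round steel cover lying on the bench, 108 mm across, 8 mm thick, 0.55 to 0.7 kg, with four 13 mm through holes 90 degrees apart and, in the middle of its top, a hexagonal hub 30 mm across the flats that rises 32 mm above the plate (its top 40 mm above the underside). Opposite flats face along the cover's x axis (and at 60 and 120 degrees from it). Origin: centre of the underside, z up through the hub
- hole0 (a point): one of the cover's four through holes (13 mm across): its centre at the cover's underside, 42 mm from the cover's axis, at 45 degrees from the cover's x axis
- hole1 (a point): one of the cover's four through holes (13 mm across): its centre at the cover's underside, 42 mm from the cover's axis, at 135 degrees from the cover's x axis
- hole2 (a point): one of the cover's four through holes (13 mm across): its centre at the cover's underside, 42 mm from the cover's axis, at 225 degrees from the cover's x axis
- hole3 (a point): one of the cover's four through holes (13 mm across): its centre at the cover's underside, 42 mm from the cover's axis, at 315 degrees from the cover's x axis
- thread0 (a point): one of the four threaded holes (7 mm bore, for 8 mm bolts) in the top face of the vessel's flange: its centre at the face, 42 mm from the vessel's axis, at 45 degrees from the vessel's x axis, 85 mm above the bench
- thread1 (a point): one of the four threaded holes (7 mm bore, for 8 mm bolts) in the top face of the vessel's flange: its centre at the face, 42 mm from the vessel's axis, at 135 degrees from the vessel's x axis, 85 mm above the bench
- thread2 (a point): one of the four threaded holes (7 mm bore, for 8 mm bolts) in the top face of the vessel's flange: its centre at the face, 42 mm from the vessel's axis, at 225 degrees from the vessel's x axis, 85 mm above the bench
- thread3 (a point): one of the four threaded holes (7 mm bore, for 8 mm bolts) in the top face of the vessel's flange: its centre at the face, 42 mm from the vessel's axis, at 315 degrees from the vessel's x axis, 85 mm above the bench
- bolt_tray: small open steel tray with the four bolts in it, 90 by 70 by 16 mm, loose on the bench, to be left alone. Origin: centre of its underside
- tube_rack: grey rack of small capped tubes, 130 by 70 by 50 mm high, loose on the bench, to be left alone. Origin: centre of its underside
- reagent: amber reagent bottle, 58 mm across, 115 mm high, loose on the bench, to be left alone. Origin: centre of its underside
- centrifuge: white mini centrifuge with a black rotor and its clear blue domed lid up, about 160 mm across and 200 mm high, heavy, fixed to the bench at the left side. Origin: centre of its underside
Things that resemble listed ones, but are neither listed nor needed, are in the scene too. What is shaped like the cover but blue, green or purple is not meant.

How it is judged:
By the outcome, as a careful person would: the job done as asked, in the order asked, and still so for the second after the job is handed in, while the arm keeps its last pose, push and grip.
It also fails if it takes over 58 s, if anything falls off the work surface, if the arm or the gripper's body presses on something with over 40 N, if the wrist force passes 120 N, or if a joint passes its speed limit or range.

## Robot

A 6-joint arm with a two-finger parallel gripper is mounted at the origin on the work surface. World frame = base frame: x ahead of the robot, y to its left, z up, the work surface at z = 0. Lengths are in m, angles in rad, forces in N, time in s.
With the tool pointing down it reaches from about 0.4 to 0.825 m from the base axis. Payload 7 kg.
Tool frame: the origin (TCP) lies where the fingers leave the gripper's body, on its centre line; the fingertips stand 73 mm ahead of it and the grasp point (between the pads) lies 54 mm ahead of it (env.finger_overhang is the z of the fingertips in the tool frame, in m); z points along the fingers, y is the direction in which the jaws open and shut (so a half turn about z gives the same grasp; the last joint's range is limited). The gripper opens to 85 mm and grips with 20 to 120 N. Pads are 22 mm wide; open, the fingers measure 114 mm over their backs; the gripper's body (76 mm by 85 mm) begins 54 mm behind the grasp point. The pads swing forward as they close: fully open they stand 13 mm farther back than shut.
Start: joints at [-0.977, 0.359, 0.012, 0, -1.224, -0.288], TCP at [0.203, -0.644, 0.304] pointing down, gripper open.
Joint ranges: [-3.07, 3.07], [-1.43, 2.12], [-1.02, 1.25], [-3.03, 1.67], [-3.05, -0], [-3.03, 3.03]. Speed limits (rad/s): [2.39, 2.39, 3.01, 3.14, 3.14, 3.14].

## Interface

Orientations are given as a rotation vector (axis times angle).
In Python, from plant import env gives the robot as it stands.
- The arm moves only by the shell command python3 -m inch 'ROWS' [FORCE]. ROWS is JSON, a list of rows, each a list of 3 entries, a list of its own where there are three numbers: the finger opening in cm, from 0 to 8.54, then the shift along the tool's x, y, z in cm, then the turn, a rotation vector about the tool's x, y, z in rad. A call has 1 to 20 rows; each row is the pose to reach, as a shift and turn from the pose commanded when the call began, along the tool's axes at that moment; what a row does not reach only later rows make up. A row lasts 1/10 s, in which the tool goes at most 50 mm and 8.59 degrees, less where a joint would pass 70% of its speed; a pose out of reach is approached as far as the arm can. A call with a gripper value outside its range is refused whole. The fingers move at their own pace and stop on an object; FORCE is the grip in N (left out, the last holds). Time passes only in rows, so rows that repeat a pose let the fingers close. It gives the time, the measured TCP pose, the force and the opening at its end, in the units of the state.
- env.state(): the state, without advancing time (a new reading comes with each control period).
- env.capture(name): name is "scene" or "top" or "wrist"; returns (picture, depth): 400x640x3 uint8, blue, green, red; 400x640 float32, m along the optical axis (not along the pixel's ray), 0 where there is no reading.
- env.camera_model(name): a dict with "fx", "fy", "cx", "cy" (pixels), "rvec" (rotation vector, rad) and "tvec" (3), from world to camera coordinates, as OpenCV has them. Camera axes: x right, y down, z forward; pixel columns grow to the right and rows downward; lengths in m; the calibration is good to about 2 mm. A picture is of the moment at which its call begins: read the wrist's pose just before it. camera_model takes no time and is no camera call; for the wrist camera it gives the pose at the moment of the call.
- env.hand_in(): hands the job in, once; it reports no verdict.
Trained networks look in the newest picture that a camera, given by its name, has taken for a name from the list of things; names that differ only in an ending like _2 or _b are one class to them, and where a whole thing is asked for, a point or a joint stands for the part that bears it (a point fixed in the world has none). Each returns a list of dicts, best first, with "confidence" (0 to 1); they miss things now and then, are a little off and sometimes report something else, mostly with a low value. They report only what shows in the picture. A call takes as long as a camera call. They do not tell look-alikes from the thing itself.
- env.look_for(camera, thing): "point" ([x, y, z] in m, in world coordinates, good to about 4 mm: the middle of the surface that is visible of it).
- env.regions_of(camera, thing): "region" (400x640 bool, what is visible of it).
- env.place_of(camera, thing): "point" ([x, y, z] in m, in world coordinates, good to about 4 mm: a listed point, or the origin of a listed thing).
The state is a dict: "t": time; "q": joint angles; "qd": joint speeds; "tau": joint torques, N m; "eef_pos": TCP position; "tool_rot": TCP orientation; "wrist_force": force on the tool from outside, world axes, zero at the start; "ft_torque": the same for the moment, N m; "width": opening from 0.0 (shut) to 1.0 (fully open).
Only numpy, scipy, OpenCV 4.12 (cv2) and the standard library are available. Lean on these libraries where they do the work, as an engineer would, in place of code of your own. Each camera call takes 0.05 s, during which the arm holds its last target.

## Working session

There is one attempt and no reset: what is moved stays moved. The work goes in short steps, Python scripts to look and compute and a shell command to move; the robot and the scene stay as the last step left them, time stands still between calls to the robot, and variables do not carry over. Pictures are saved under pics/ and viewed, and the job is handed in when it is done.

```bash
ls; mkdir -p pics
python3 - <<'E'
from plant import env
import cv2,numpy as np
s=env.state();print(s)
for c in ("scene","top","wrist"):
    p,d=env.capture(c);cv2.imwrite(f"pics/a_{c}.png",p);np.save(f"pics/a_{c}_d.npy",d)
    m=env.camera_model(c);print(c,m)
    for th in ("vessel","lid","cover"):
        print(th,[(np.round(r["point"],4),round(r["confidence"],2)) for r in env.place_of(c,th)])
print(env.state()["t"])
E
```

```text
pics
{'t': 0.0, 'q': array([-9.76929163e-01,  3.59390798e-01,  1.10476901e-02, -3.65596838e-04,
       -1.22410143e+00, -2.88083785e-01]), 'qd': array([-3.33434191e-04, -4.93304817e-04, -1.12092754e-03, -1.19848364e-03,
        5.15034411e-05,  1.49083663e-04]), 'tau': array([-1.93159365e-03, -5.83319771e+01,  2.93419683e+01,  6.93629175e+00,
       -6.02524684e-03, -8.99822680e-06]), 'eef_pos': array([ 0.20306724, -0.64334239,  0.30295341]), 'tool_rot': array([ 4.78201032e-01, -3.10458608e+00, -2.57147171e-03]), 'wrist_force': array([-0.6257499 , -0.00616555,  0.38733708]), 'ft_torque': array([0.03319697, 0.04276754, 0.00621455]), 'width': 0.9988107449152376}
scene {'fx': 390.15707797870624, 'fy': 390.15707797870624, 'cx': 323.065411402053, 'cy': 200.02245420020077, 'rvec': array([ 2.30933912,  1.01632713, -0.33214172]), 'tvec': array([-0.45892178, -0.1948027 ,  1.35790052])}
vessel [(array([ 0.5782, -0.2054, -0.0045]), 0.62), (array([0.56  , 0.158 , 0.0049]), 0.35)]
lid [(array([ 0.5761, -0.2025,  0.0941]), 0.62), (array([ 0.4788, -0.0008,  0.0023]), 0.19)]
cover [(array([ 0.3474, 
[... 349 characters left out ...]
63042,  0.05730127]), 'tvec': array([0.12739528, 0.53182827, 1.38908791])}
vessel [(array([ 0.5779, -0.2036,  0.0015]), 0.59), (array([0.5387, 0.2377, 0.0049]), 0.57)]
lid [(array([ 0.5758, -0.2097,  0.0943]), 0.83)]
cover [(array([0.5536, 0.1999, 0.0019]), 0.96), (array([ 3.491e-01, -6.920e-02,  1.000e-04]), 0.93), (array([ 7.799e-01,  2.754e-01, -6.000e-04]), 0.9), (array([0.3895, 0.2428, 0.0025]), 0.62), (array([0.2977, 0.3488, 0.0022]), 0.58)]
wrist {'fx': 293.371467992798, 'fy': 293.371467992798, 'cx': 315.31368702464886, 'cy': 199.78480731470034, 'rvec': array([-1.7504486 , -2.3885324 , -0.33410608]), 'tvec': array([ 0.67429929, -0.03416335,  0.38021436])}
vessel []
lid []
cover []
0.6
```

View pics/a_scene.png

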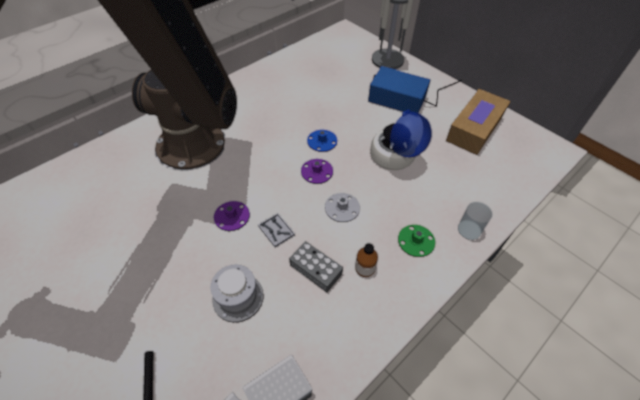

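View pics/a_top.png

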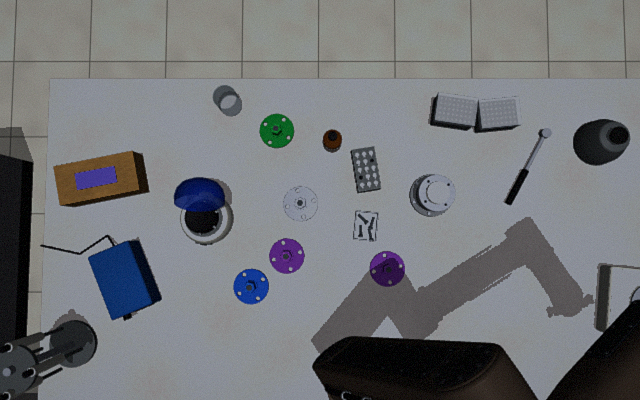

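View pics/a_wrist.png

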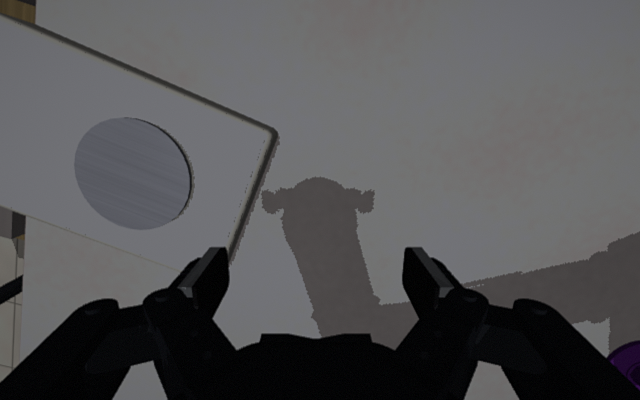

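The steel cover is the grey one at top (300,203), about (0.55, 0.20). The vessel is at top (433,195), about (0.578, -0.205). The look-alikes are blue, green and purple. Next I'll write the helpers and plan a wrist look.

```bash
cat > h.py <<'E'
from plant import env
import cv2,numpy as np
from scipy.spatial.transform import Rotation as R
def cam(c):
    m=env.camera_model(c);K=np.array([[m["fx"],0,m["cx"]],[0,m["fy"],m["cy"]],[0,0,1]])
    return K,R.from_rotvec(m["rvec"]).as_matrix(),np.array(m["tvec"])
def proj(c,P):
    K,Rm,t=cam(c);q=(K@(Rm@np.atleast_2d(P).T+t[:,None])).T;return q[:,:2]/q[:,2:]
def onplane(c,uv,z,C=None):
    K,Rm,t=C or cam(c);uv=np.atleast_2d(uv).astype(float);o=-Rm.T@t
    d=(Rm.T@np.linalg.inv(K)@np.c_[uv,np.ones(len(uv))].T).T
    return o+d*((z-o[2])/d[:,2])[:,None]
def toolR(yaw): # tool down, tool y axis at angle yaw in world
    y=np.array([np.cos(yaw),np.sin(yaw),0]);z=np.array([0,0,-1.]);return np.c_[np.cross(y,z),y,z]
def plan(pos,yaw):
    s=env.state();Rc=R.from_rotvec(s["tool_rot"]).as_matrix()
    a=[yaw,yaw+np.pi];y=Rc[:,1]
    yaw=min(a,key=lambda v:-np.dot(toolR(v)[:,1],y))
    sh=Rc.T@(np.array(pos)-s["eef_pos"])*100
    print("shift cm",sh.round(2),"turn",R.from_matrix(Rc.T@toolR(yaw)).as_rotvec().round(3))
def show():
    s=env.state();Rc=R.from_rotvec(s["tool_rot"]).as_matrix()
    print("t",round(s["t"],2),"pos",s["eef_pos"].round(4),"yawy",np.arctan2(Rc[1,1],Rc[0,1]).round(4),"z",Rc[:,2].round(4),"F",s["wrist_force"].round(2),"T",s["ft_torque"].round(2),"w",round(s["width"],3),"q",s["q"].round(3))
E
python3 - <<'E'
from h import *
show()
s=env.state();Rc=R.from_rotvec(s["tool_rot"]).as_matrix();K,Rm,t=cam("wrist")
print("cam pos in tool",Rc.T@(-Rm.T@t-s["eef_pos"]),"axes(cols in tool)\n",(Rc.T@Rm.T).round(3)); print(Rc.round(3), env.finger_overhang)
# place vessel in view
a=np.arctan2(Rc[1,1],Rc[0,1]);plan([.578,-.205,.30],a)
E
```

```text
t 0.6 pos [ 0.2032 -0.6437  0.3039] yawy 1.8766 z [ 0. -0. -1.] F [-0.7   0.41 -0.53] T [ 0.    0.08 -0.03] w 0.997 q [-0.977  0.359  0.012 -0.    -1.224 -0.288]
cam pos in tool [ 7.06631551e-02 -9.08462269e-05 -6.99622464e-02] axes(cols in tool)
 [[ 0.    -0.962 -0.273]
 [ 1.    -0.     0.002]
 [-0.002 -0.273  0.962]]
[[-0.954 -0.301  0.   ]
 [-0.301  0.954 -0.   ]
 [-0.    -0.    -1.   ]] 0.0726
shift cm [-48.95  30.55   0.39] turn [-0.  0.  0.]
```

```bash
python3 -m inch '[[8.5,[-3,2,0],[0,0,0]],[8.5,[-7,4.5,0],[0,0,0]],[8.5,[-11,7,0],[0,0,0]],[8.5,[-15,9.5,0],[0,0,0]],[8.5,[-19,12,0],[0,0,0]],[8.5,[-23,14.5,0],[0,0,0]],[8.5,[-27,17,0],[0,0,0]],[8.5,[-31,19.5,0],[0,0,0]],[8.5,[-35,22,0],[0,0,0]],[8.5,[-39,24.5,0],[0,0,0]],[8.5,[-43,27,0],[0,0,0]],[8.5,[-46,29,0],[0,0,0]],[8.5,[-48,30,0],[0,0,0]],[8.5,[-48.9,30.5,0.4],[0,0,0]],[8.5,[-48.9,30.5,0.4],[0,0,0]],[8.5,[-48.9,30.5,0.4],[0,0,0]],[8.5,[-48.9,30.5,0.4],[0,0,0]]]'
python3 - <<'E'
from h import *
show()
p,d=env.capture("wrist");cv2.imwrite("pics/b_wrist.png",p);np.save("pics/b_d.npy",d)
for th in ("lid","vessel","thread0","thread1","thread2","thread3","liner_rim"):
    print(th,[(np.round(r["point"],4),round(r["confidence"],2)) for r in env.place_of("wrist",th)])
show()
E
```

```text
t: 2.3
eef_pos: [0.5769, -0.2066, 0.3]
tool_rot: [0.476, -3.105, 0.0]
wrist_force: [0.2, -1.2, -0.0]
width: 0.999
t 2.3 pos [ 0.5769 -0.2066  0.3   ] yawy 1.8753 z [-1.e-04 -1.e-04 -1.e+00] F [ 0.23 -1.16 -0.  ] T [-0.01 -0.01 -0.03] w 0.999 q [-0.026  0.26  -0.138  0.    -1.173 -1.241]
lid [(array([ 0.5765, -0.205 ,  0.0927]), 0.89)]
vessel [(array([ 0.6093, -0.1827,  0.0805]), 0.66)]
thread0 [(array([ 0.5521, -0.1701,  0.0822]), 0.82), (array([ 0.6097, -0.181 ,  0.084 ]), 0.64), (array([ 0.605 , -0.241 ,  0.0841]), 0.63)]
thread1 [(array([ 0.5521, -0.1701,  0.0822]), 0.82), (array([ 0.6097, -0.181 ,  0.084 ]), 0.64), (array([ 0.605 , -0.241 ,  0.0841]), 0.63)]
thread2 [(array([ 0.5521, -0.1701,  0.0822]), 0.82), (array([ 0.6097, -0.181 ,  0.084 ]), 0.64), (array([ 0.605 , -0.241 ,  0.0841]), 0.63)]
thread3 [(array([ 0.5521, -0.1701,  0.0822]), 0.82), (array([ 0.6097, -0.181 ,  0.084 ]), 0.64), (array([ 0.605 , -0.241 ,  0.0841]), 0.63)]
liner_rim []
t 2.7 pos [ 0.5775 -0.2058  0.3   ] yawy 1.8763 z [ 2.e-04  0.e+00 -1.e+00] F [ 0.87  0.38 -0.6 ] T [-0.    0.01 -0.03] w 0.993 q [-0.024  0.26  -0.137 -0.    -1.173 -1.241]
```

View pics/b_wrist.png

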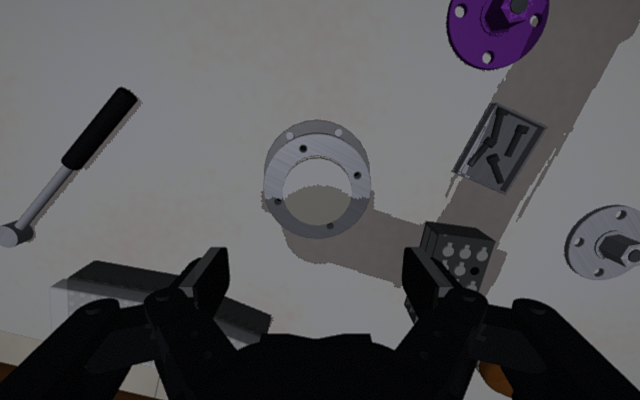

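The wrist view shows the vessel at about (318,187), with thread holes near (303,149), (357,175), (330,226) and (278,202). I'll refine those.

```bash
cat >> h.py <<'E'
def dark(g,u,v,r=6,sign=-1):
    # subpixel centroid of a dark spot near (u,v)
    u0,v0=int(round(u)),int(round(v));w=g[v0-r:v0+r+1,u0-r:u0+r+1].astype(float)
    w=np.clip((np.median(w)-w)*-sign*-1*-1,0,None) if sign<0 else np.clip(w-np.median(w),0,None)
    w[w<.4*w.max()]=0
    yy,xx=np.mgrid[v0-r:v0+r+1,u0-r:u0+r+1];return np.array([(w*xx).sum(),(w*yy).sum()])/w.sum()
def fit4(P):
    # holes at 45+90k, r .042: centre and yaw mod 90
    c=P[:,:2].mean(0);v=P[:,:2]-c;a=np.arctan2(v[:,1],v[:,0])
    return c,np.angle(np.exp(4j*(a-np.pi/4)).sum())/4,np.hypot(*v.T),np.degrees(a)
E
python3 - <<'E'
from h import *
p=cv2.imread("pics/b_wrist.png");g=cv2.cvtColor(p,6);d=np.load("pics/b_d.npy")
uv=[(303,149),(357,175),(330,226),(278,202)]
q=np.array([dark(g,*x) for x in uv]);print(q.round(1))
P=onplane("wrist",q,.085);print(P.round(4));c,y,r,a=fit4(P);print(c,np.degrees(y),y,r.round(4),a.round(1))
z=[d[int(round(v)),int(round(u))] for u,v in [(318,190),(290,160),(340,150),(355,195)]]
K,Rm,t=cam("wrist")
for u,v in [(318,178),(318,200),(290,157),(347,152),(360,195)]:
    X=Rm.T@(np.linalg.inv(K)@[u,v,1]*d[v,u]-t);print(u,v,X.round(4))
# top camera check
pt=cv2.imread("pics/a_top.png")
cv2.imwrite("pics/b_crops.png",np.hstack([cv2.resize(p[105:255,240:390],(390,390),interpolation=2),cv2.resize(pt[160:230,400:470],(390,390),interpolation=2)]))
E
```

```text
[[302.8 148.1]
 [356.9 174.8]
 [329.7 225.5]
 [277.6 200.8]]
[[ 0.5415 -0.2294  0.085 ]
 [ 0.5505 -0.1709  0.085 ]
 [ 0.6091 -0.1797  0.085 ]
 [ 0.5997 -0.2384  0.085 ]]
[ 0.57520752 -0.20458574] -8.791813489279207 -0.15344609260917336 [0.0418 0.0418 0.0421 0.0417] [-143.6  126.3   36.2  -54.1]
318 178 [ 0.5619 -0.2077  0.1012]
318 200 [ 0.5824 -0.2012  0.1008]
290 157 [ 0.5535 -0.2387  0.0845]
347 152 [ 0.5323 -0.1876  0.0853]
360 195 [ 0.5689 -0.161   0.0853]
```

View pics/b_crops.png

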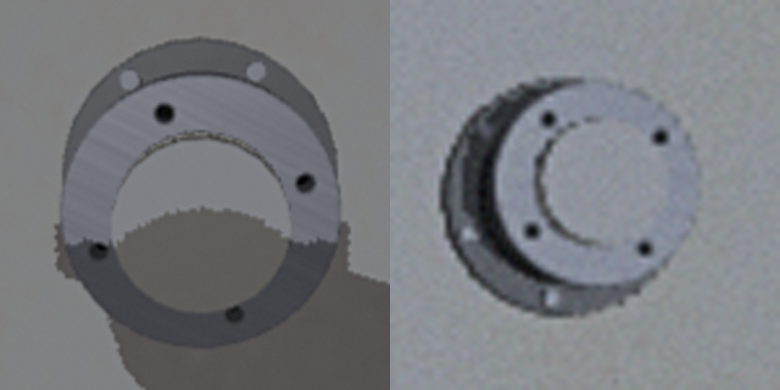

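Run:
```python
from h import *
p=cv2.imread("pics/a_top.png");g=cv2.cvtColor(p,6)
s=70/390
uv=[(400+(x-390)*s,160+y*s) for x,y in [(548,119),(660,136),(532,230),(645,247)]]
q=np.array([dark(g,*x,r=3) for x in uv]);print(q.round(1))
P=onplane("top",q,.085);c,y,r,a=fit4(P);print(c,np.degrees(y),r.round(4),a.round(1))
# steel cover from top: crop
cv2.imwrite("pics/b_cov.png",cv2.resize(p[165:240,262:337],(600,600),interpolation=2))
plan([.5755,-.2045,.19],1.8763)
```

```text
[[427.6 180.6]
 [448.  184.2]
 [424.9 201.1]
 [445.2 204.2]]
[ 0.57793713 -0.2042299 ] -8.801575352194396 [0.0432 0.042  0.0423 0.0424] [  36.   -54.4  126.7 -143.5]
shift cm [ 0.16  0.19 11.  ] turn [-0.  0. -0.]
```

View pics/b_cov.png

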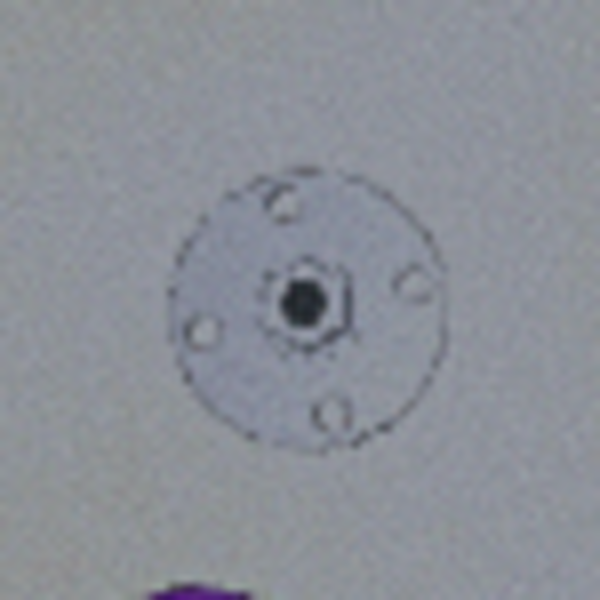

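```bash
python3 -m inch '[[0,[0.1,0.2,2],[0,0,0]],[0,[0.1,0.2,4],[0,0,0]],[0,[0.1,0.2,6],[0,0,0]],[0,[0.1,0.2,8],[0,0,0]],[0,[0.1,0.2,9.5],[0,0,0]],[0,[0.1,0.2,10.5],[0,0,0]],[0,[0.1,0.2,11],[0,0,0]],[0,[0.1,0.2,11],[0,0,0]],[0,[0.1,0.2,11],[0,0,0]],[0,[0.1,0.2,11],[0,0,0]]]' 40
python3 - <<'E'
from h import *
show()
p,d=env.capture("wrist");cv2.imwrite("pics/c_wrist.png",p)
p,d=env.capture("scene");cv2.imwrite("pics/c_scene.png",cv2.resize(p[200:350,160:340],(720,600),interpolation=2))
E
```

```text
t: 3.7
eef_pos: [0.5765, -0.2041, 0.1908]
tool_rot: [-0.479, 3.104, -0.001]
wrist_force: [-0.1, -0.5, 0.6]
width: 0.003
t 3.7 pos [ 0.5765 -0.2041  0.1908] yawy 1.8768 z [ 1.4e-03 -2.0e-04 -1.0e+00] F [-0.12 -0.46  0.64] T [-0.03 -0.01  0.01] w 0.003 q [-0.021  0.348 -0.281  0.    -0.94  -1.244]
```

View pics/c_wrist.png

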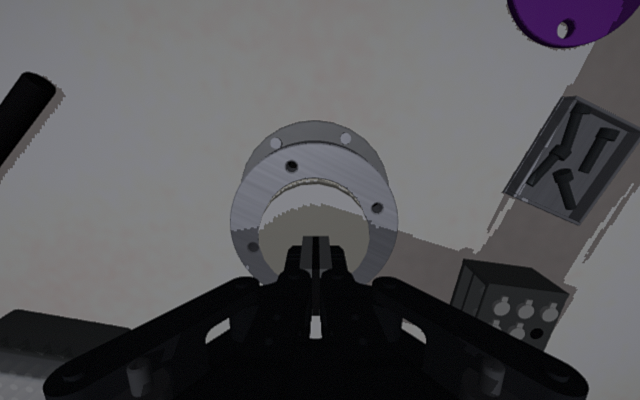

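View pics/c_scene.png

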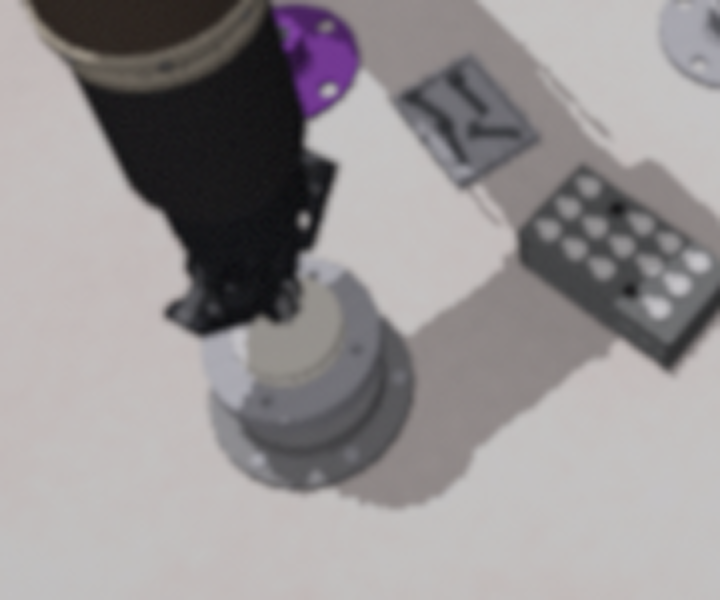

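```bash
python3 -m inch '[[0,[0,0,0.6],[0,0,0]],[0,[0,0,1.1],[0,0,0]],[0,[0,0,1.4],[0,0,0]],[0,[0,0,1.5],[0,0,0]],[0,[0,0,1.6],[0,0,0]],[0,[0,0,1.7],[0,0,0]],[0,[0,0,1.75],[0,0,0]],[0,[0,0,1.75],[0,0,0]]]'; python3 -c "
from h import *;show()"
```

```text
t: 4.6
eef_pos: [0.576, -0.204, 0.1733]
tool_rot: [-0.479, 3.105, -0.0]
wrist_force: [-3.1, 1.3, 7.1]
width: 0.0
t 4.6 pos [ 0.576  -0.204   0.1733] yawy 1.8768 z [ 2.e-04 -3.e-04 -1.e+00] F [-3.1   1.27  7.05] T [ 0.58  1.26 -0.07] w 0.0 q [-0.021  0.367 -0.3    0.    -0.905 -1.244]
```

Contact at the expected height, with 7 N. I'll keep pushing in small steps.

```bash
python3 -m inch '[[0,[0,0,0.05],[0,0,0]],[0,[0,0,0.1],[0,0,0]],[0,[0,0,0.15],[0,0,0]],[0,[0,0,0.2],[0,0,0]],[0,[0,0,0.25],[0,0,0]],[0,[0,0,0.3],[0,0,0]],[0,[0,0,0.3],[0,0,0]]]'; python3 -c "
from h import *;show()"
```

```text
t: 5.3
eef_pos: [0.5762, -0.204, 0.1705]
tool_rot: [-0.479, 3.104, -0.001]
wrist_force: [-3.4, 1.2, 6.9]
width: 0.001
t 5.3 pos [ 0.5762 -0.204   0.1705] yawy 1.8769 z [ 7.e-04 -3.e-04 -1.e+00] F [-3.35  1.19  6.89] T [ 0.49  1.21 -0.02] w 0.001 q [-0.021  0.37  -0.302  0.    -0.898 -1.244]
```

```bash
python3 -m inch '[[0,[0,0,0.05],[0,0,0]],[0,[0,0,0.1],[0,0,0]],[0,[0,0,0.15],[0,0,0]],[0,[0,0,0.2],[0,0,0]],[0,[0,0,0.2],[0,0,0]]]'; python3 -c "
from h import *;show()"
```

```text
t: 5.8
eef_pos: [0.5764, -0.2042, 0.1687]
tool_rot: [-0.479, 3.104, -0.001]
wrist_force: [-2.9, 2.0, 8.8]
width: -0.002
t 5.8 pos [ 0.5764 -0.2042  0.1687] yawy 1.8771 z [ 1.2e-03 -6.0e-04 -1.0e+00] F [-2.88  1.99  8.77] T [0.4  1.1  0.01] w -0.002 q [-2.100e-02  3.720e-01 -3.040e-01  1.000e-03 -8.940e-01 -1.244e+00]
```

```bash
python3 -m inch '[[0,[0,0,0.04],[0,0,0]],[0,[0,0,0.08],[0,0,0]],[0,[0,0,0.12],[0,0,0]],[0,[0,0,0.12],[0,0,0]]]'; python3 -c "
from h import *;show()"
```

```text
t: 6.2
eef_pos: [0.5764, -0.2042, 0.1687]
tool_rot: [-0.48, 3.103, -0.002]
wrist_force: [-5.6, 2.5, 17.2]
width: -0.0
t 6.2 pos [ 0.5764 -0.2042  0.1687] yawy 1.8774 z [ 1.7e-03 -9.0e-04 -1.0e+00] F [-5.55  2.48 17.19] T [1.16 2.29 0.03] w -0.0 q [-2.100e-02  3.710e-01 -3.050e-01  1.000e-03 -8.930e-01 -1.244e+00]
```

The firm stop is at TCP z = 0.1687, expected 0.1686, at 17 N. Next I'll retract and check.

```bash
python3 -m inch '[[0,[0,0,-0.3],[0,0,0]],[0,[0,0,-1],[0,0,0]],[0,[0,0,-3],[0,0,0]],[0,[0,0,-6],[0,0,0]],[8.5,[0,0,-9],[0,0,0]],[8.5,[0,0,-12],[0,0,0]],[8.5,[0,0,-14],[0,0,0]],[8.5,[0,0,-15],[0,0,0]],[8.5,[0,0,-15],[0,0,0]],[8.5,[0,0,-15],[0,0,0]],[8.5,[0,0,-15],[0,0,0]]]'
python3 - <<'E'
from h import *
show()
p,d=env.capture("wrist");cv2.imwrite("pics/d_wrist.png",p)
K,Rm,t=cam("wrist")
print("lid",[(np.round(r["point"],4),round(r["confidence"],2)) for r in env.place_of("wrist","lid")])
vs,us=np.mgrid[130:240,260:375];dd=d[130:240,260:375]
X=(np.linalg.inv(K)@np.c_[us.ravel(),vs.ravel(),np.ones(us.size)].T*dd.ravel()-t[:,None]);X=(Rm.T@X).T
rr=np.hypot(X[:,0]-.5755,X[:,1]+.2043)
m=(rr<.028)&(X[:,2]>.08);A=np.c_[X[m,:2]-[.5755,-.2043],np.ones(m.sum())];print("lid plane",np.linalg.lstsq(A,X[m,2],rcond=None)[0],m.sum())
m=(rr>.036)&(rr<.053)&(X[:,2]>.08);A=np.c_[X[m,:2]-[.5755,-.2043],np.ones(m.sum())];print("flange",np.linalg.lstsq(A,X[m,2],rcond=None)[0],m.sum())
# plan to cover look
plan([.5536,.1999,.25],1.8763)
E
```

```text
t: 7.3
eef_pos: [0.5756, -0.2039, 0.3145]
tool_rot: [0.478, -3.103, -0.001]
wrist_force: [0.1, 0.6, -0.4]
width: 0.99
t 7.3 pos [ 0.5756 -0.2039  0.3145] yawy 1.8764 z [-2.6e-03  4.0e-04 -1.0e+00] F [ 0.06  0.64 -0.43] T [ 0.01 -0.02  0.03] w 0.99 q [-0.021  0.249 -0.119 -0.    -1.206 -1.244]
lid [(array([ 0.5748, -0.2057,  0.0857]), 0.86)]
lid plane [-0.00068841  0.00212303  0.09592729] 2329
flange [-0.00171335  0.0013032   0.08492732] 4060
shift cm [-10.05  39.18   6.5 ] turn [ 0.001 -0.002  0.   ]
```

View pics/d_wrist.png

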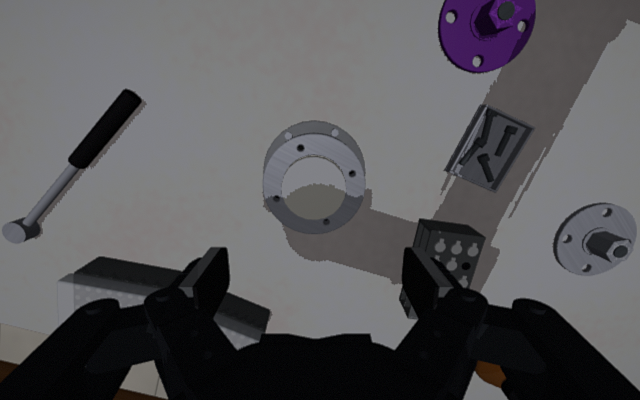

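The lid top plane is at 95.9 mm, level to about 2 mrad, and parallel to the flange at 84.9 mm. It's home. Next is the cover.

```bash
python3 -m inch '[[8.5,[-0.5,2,0],[0,0,0]],[8.5,[-1.5,5.5,0],[0,0,0]],[8.5,[-2.5,9.5,0],[0,0,0]],[8.5,[-3.5,13.5,0],[0,0,0]],[8.5,[-4.5,17.5,0],[0,0,0]],[8.5,[-5.5,21.5,0],[0,0,0]],[8.5,[-6.5,25.5,0],[0,0,0]],[8.5,[-7.5,29.5,1],[0,0,0]],[8.5,[-8.5,33.5,3],[0,0,0]],[8.5,[-9.5,37,5],[0,0,0]],[8.5,[-10,39,6.5],[0,0,0]],[8.5,[-10,39.2,6.5],[0,0,0]],[8.5,[-10,39.2,6.5],[0,0,0]],[8.5,[-10,39.2,6.5],[0,0,0]]]'
python3 - <<'E'
from h import *
show()
p,d=env.capture("wrist");cv2.imwrite("pics/e_wrist.png",p);np.save("pics/e_d.npy",d)
for th in ("cover","hole0"):
    print(th,[(np.round(r["point"],4),round(r["confidence"],2)) for r in env.place_of("wrist",th)])
E
```

```text
t: 8.8
eef_pos: [0.5537, 0.1994, 0.2516]
tool_rot: [-0.478, 3.105, -0.0]
wrist_force: [0.2, 0.2, 0.2]
width: 0.999
t 8.8 pos [0.5537 0.1994 0.2516] yawy 1.8763 z [ 4.e-04  0.e+00 -1.e+00] F [0.16 0.17 0.17] T [-0.03 -0.05 -0.02] w 0.999 q [ 0.678  0.257 -0.258  0.    -1.055 -1.943]
cover [(array([0.3853, 0.2399, 0.0007]), 0.7), (array([ 0.5521,  0.1946, -0.001 ]), 0.64)]
hole0 [(array([ 0.5912,  0.2088, -0.0025]), 0.96), (array([ 7.432e-01,  2.949e-01, -5.000e-04]), 0.92), (array([0.506 , 0.1894, 0.0051]), 0.9), (array([ 0.3326,  0.3733, -0.0004]), 0.89), (array([ 0.4307,  0.2528, -0.0031]), 0.85), (array([ 0.5422,  0.2346, -0.0016]), 0.83), (array([7.572e-01, 2.396e-01, 3.000e-04]), 0.73), (array([0.4005, 0.2012, 0.0053]), 0.71), (array([0.3775, 0.2838, 0.0007]), 0.67), (array([ 5.575e-01,  1.587e-01, -5.000e-04]), 0.65)]
```

View pics/e_wrist.png

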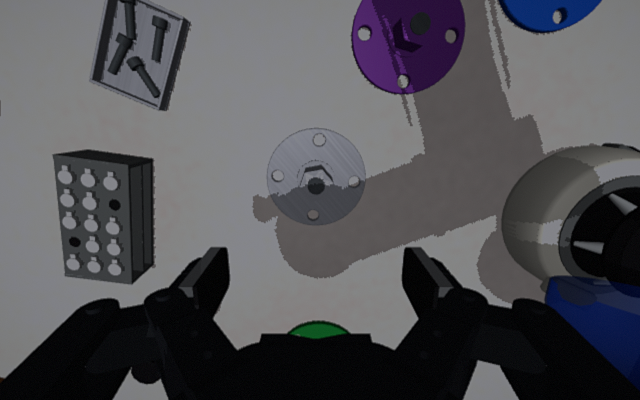

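The steel cover is at about (316,177), with holes near (319,140), (278,176), (353,182) and (313,215). Zooming in.

Run:
```python
from h import *
p=cv2.imread("pics/e_wrist.png")
c=p[120:232,258:374];cv2.imwrite("pics/e_z.png",cv2.resize(cv2.convertScaleAbs(c,alpha=1.6),None,fx=5,fy=5,interpolation=2))
```

```text
(no output)
```

View pics/e_z.png

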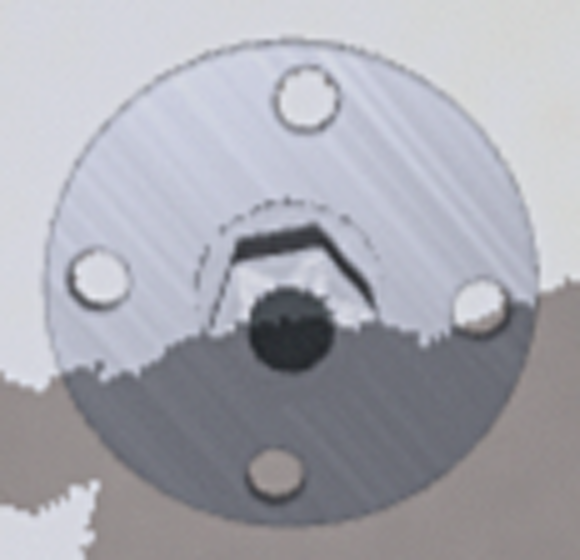

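Run:
```python
from h import *
zz=np.array([(306,99),(98,278),(480,307),(275,474)],float)
q=(zz+.5)/5-.5+[258,120]
P=onplane("wrist",q,.008);c,y,r,a=fit4(P);print(P.round(4),c,np.degrees(y),y,r.round(4),a.round(1))
# depth plane check of plate outline
p=cv2.imread("pics/e_wrist.png")
im=cv2.resize(cv2.convertScaleAbs(p[120:232,258:374],alpha=1.6),None,fx=5,fy=5,interpolation=2)
def draw(P,col):
    u=((proj("wrist",P)-[258,120]+.5)*5-.5);cv2.polylines(im,[np.int32(u.round())],True,col,1)
th=np.linspace(0,2*np.pi,60)
def circ(c,r,z):return np.c_[c[0]+r*np.cos(th),c[1]+r*np.sin(th),0*th+z]
draw(circ(c,.054,.008),(0,0,255))
for k in range(4):
    b=y+np.pi/4+k*np.pi/2;draw(circ(c+.042*np.array([np.cos(b),np.sin(b)]),.0065,.008),(0,0,255))
for off,col in ((0,(0,255,0)),(np.pi/2,(255,0,255))):
    b=y+off+np.pi/6+np.arange(6)*np.pi/3
    h=lambda z:np.c_[c[0]+.015/np.cos(np.pi/6)*np.cos(b),c[1]+.015/np.cos(np.pi/6)*np.sin(b),0*b+z]
    draw(h(.040),col);draw(h(.008),col)
cv2.imwrite("pics/e_fit.png",im)
```

```text
[[0.5075 0.189  0.008 ]
 [0.5574 0.1574 0.008 ]
 [0.5386 0.2388 0.008 ]
 [0.5888 0.2075 0.008 ]] [0.54807054 0.1981794 ] -32.05836935472189 -0.559524098060347 [0.0416 0.0418 0.0417 0.0418] [-167.2  -77.1  103.1   12.9]
```

View pics/e_fit.png

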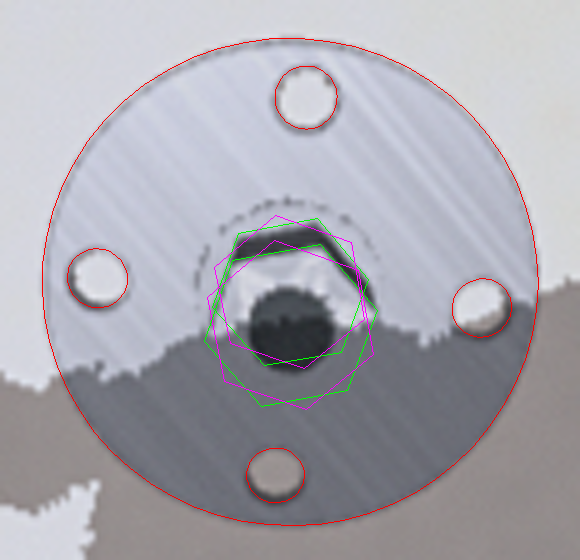

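Run:
```python
from h import *
zz=np.array([(285,203),(413,285),(203,331),(333,412)],float)
q=(zz+.5)/8-.5+[262,165]
P=onplane("top",q,.008);c,y,r,a=fit4(P);print(c,np.degrees(y),r.round(4))
print(np.degrees(-.5595)+120)
plan([.549,.198,.22],np.radians(87.94))
```

```text
[0.55132425 0.19865647] -32.058078283933696 [0.0417 0.0414 0.0418 0.0415]
87.94301136243044
shift cm [0.5  0.04 3.2 ] turn [0.001 0.001 0.341]
```

```bash
python3 -m inch '[[8.5,[0,0,0],[0,0,0.1]],[8.5,[0,0,0],[0,0,0.24]],[8.5,[0,0,0],[0,0,0.38]],[8.5,[0,0,0],[0,0,0.52]],[8.5,[0,0,0],[0,0,0.66]],[8.5,[0,0,0],[0,0,0.8]],[8.5,[0,0,0],[0,0,0.94]],[8.5,[0,0,0],[0,0,1.08]],[8.5,[0,0,0],[0,0,1.22]],[8.5,[0,0,0],[0,0,1.34]],[8.5,[0,0,0],[0,0,1.389]],[8.5,[0,0,0],[0,0,1.389]],[8.5,[0,0,0],[0,0,1.389]],[8.5,[0,0,0],[0,0,1.389]]]'
python3 - <<'E'
from h import *
show()
p,d=env.capture("wrist");cv2.imwrite("pics/f_wrist.png",p);np.save("pics/f_d.npy",d)
u=proj("wrist",[[.5495,.1984,.008]])[0];print(u)
u0,v0=np.int32(u)-58;c=p[v0:v0+116,u0:u0+116];print(u0,v0)
cv2.imwrite("pics/f_z.png",cv2.resize(cv2.convertScaleAbs(c,alpha=1.6),None,fx=5,fy=5,interpolation=2))
E
```

```text
t: 10.35
eef_pos: [0.5863, 0.1328, 0.2417]
tool_rot: [-1.479, -2.692, -0.082]
wrist_force: [0.4, -0.2, 0.5]
width: 0.994
t 10.35 pos [0.5863 0.1328 0.2417] yawy 0.5654 z [-0.035   0.0797 -0.9962] F [ 0.39 -0.22  0.5 ] T [-0.21 -0.11  0.03] w 0.994 q [ 0.5    0.295 -0.191 -0.099 -1.079 -3.03 ]
[317.5499788  132.07133129]
259 74
```

View pics/f_z.png

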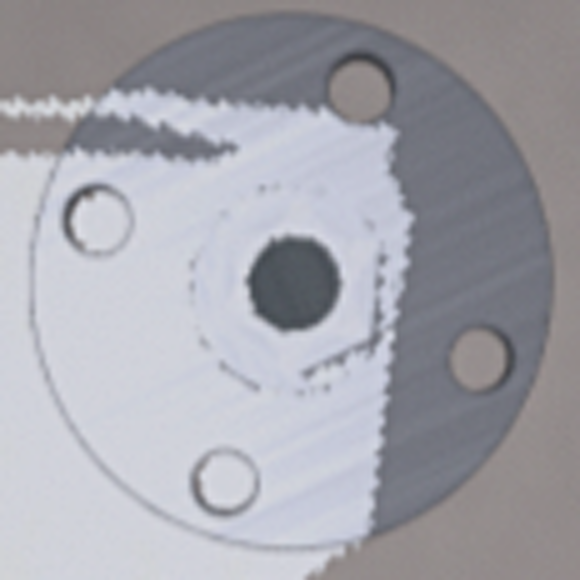

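Joint 6 hits its limit this way (q6 = -3.03), so I'll rotate the other way to yaw 148°.

Run:
```python
from h import *
s=env.state();Rc=R.from_rotvec(s["tool_rot"]).as_matrix()
for pos,yd in (([.5537,.1994,.2516],107.5),([.5500,.1985,.2516],147.94)):
    Y=toolR(np.radians(yd));print((Rc.T@(np.array(pos)-s["eef_pos"])*100).round(2),R.from_matrix(Rc.T@Y).as_rotvec().round(3))
```

```text
[ 7.42  0.83 -0.35] [ 0.068 -0.065 -1.309]
[ 7.54  0.47 -0.34] [ 0.095 -0.042 -2.014]
```

```bash
python3 -m inch '[[8.5,[1,0.1,-0.1],[0.01,-0.005,-0.14]],[8.5,[2,0.2,-0.1],[0.015,-0.01,-0.28]],[8.5,[3,0.3,-0.2],[0.02,-0.015,-0.42]],[8.5,[4,0.4,-0.2],[0.025,-0.02,-0.56]],[8.5,[5,0.5,-0.3],[0.03,-0.025,-0.7]],[8.5,[6,0.5,-0.3],[0.04,-0.03,-0.84]],[8.5,[7,0.5,-0.3],[0.045,-0.03,-0.98]],[8.5,[7.5,0.5,-0.3],[0.05,-0.035,-1.12]],[8.5,[7.5,0.5,-0.3],[0.06,-0.035,-1.26]],[8.5,[7.5,0.5,-0.3],[0.065,-0.04,-1.4]],[8.5,[7.5,0.5,-0.3],[0.07,-0.04,-1.54]],[8.5,[7.5,0.5,-0.3],[0.08,-0.04,-1.68]],[8.5,[7.5,0.5,-0.3],[0.085,-0.04,-1.82]],[8.5,[7.5,0.5,-0.3],[0.09,-0.04,-1.96]],[8.5,[7.5,0.5,-0.3],[0.095,-0.042,-2.014]],[8.5,[7.5,0.5,-0.3],[0.095,-0.042,-2.014]],[8.5,[7.5,0.5,-0.3],[0.095,-0.042,-2.014]],[8.5,[7.5,0.5,-0.3],[0.095,-0.042,-2.014]]]'
python3 - <<'E'
from h import *
show();plan([.55,.1985,.2516],np.radians(147.94))
E
```

```text
t: 12.2
eef_pos: [0.5503, 0.199, 0.2511]
tool_rot: [-1.519, 2.75, 0.001]
wrist_force: [0.9, -0.1, -0.3]
width: 0.995
t 12.2 pos [0.5503 0.199  0.2511] yawy 2.5802 z [-1.e-04  9.e-04 -1.e+00] F [ 0.91 -0.1  -0.32] T [ 0.01  0.   -0.03] w 0.995 q [ 6.800e-01  2.520e-01 -2.660e-01 -1.000e-03 -1.053e+00 -1.241e+00]
shift cm [ 0.06  0.   -0.05] turn [ 0.001  0.001 -0.002]
```

Run:
```python
from h import *
p,d=env.capture("wrist");cv2.imwrite("pics/g_wrist.png",p)
u=proj("wrist",[[.5495,.1984,.008]])[0];u0,v0=np.int32(u)-58;c=p[v0:v0+116,u0:u0+116];print(u0,v0)
cv2.imwrite("pics/g_z.png",cv2.resize(cv2.convertScaleAbs(c,alpha=1.6),None,fx=5,fy=5,interpolation=2))
```

```text
256 124
```

View pics/g_z.png

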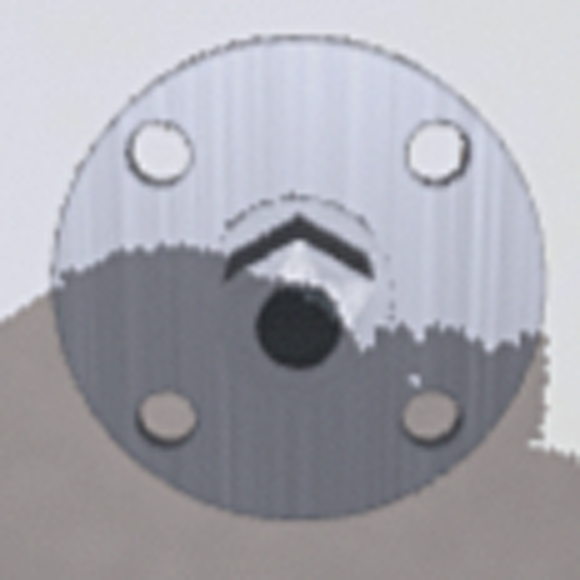

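View pics/g_wrist.png

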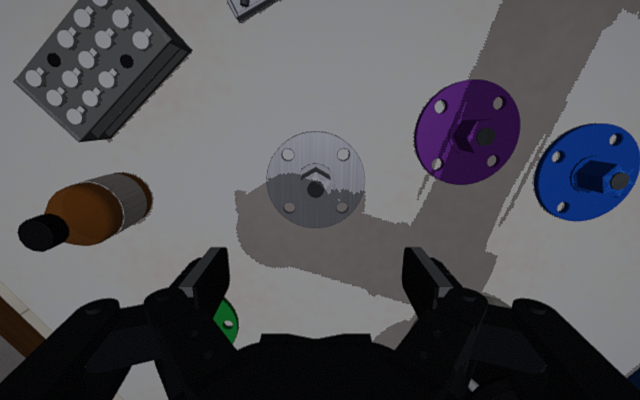

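Run:
```python
from h import *
zz=np.array([(160,151),(438,152),(166,417),(431,417)],float)
q=(zz+.5)/5-.5+[256,124]
P=onplane("wrist",q,.008);c,y,r,a=fit4(P);print(c,np.degrees(y),r.round(4))
# view f (pose rebuilt from eef at that time)
s=env.state();Rc=R.from_rotvec(s["tool_rot"]).as_matrix();K,Rm,t=cam("wrist")
A=Rm@Rc; o=Rc.T@(-Rm.T@t-s["eef_pos"])  # cam<-tool ; cam pos in tool
Rf=R.from_rotvec([-1.479,-2.692,-.082]).as_matrix();pf=np.array([.5863,.1328,.2417])
Rmf=A@Rf.T;tf=-Rmf@(pf+Rf@o)
zf=np.array([(361,89),(98,220),(481,358),(225,482)],float);qf=(zf+.5)/5-.5+[259,74]
Pf=onplane("",qf,.008,(K,Rmf,tf));cf,yf,rf,af=fit4(Pf);print("f",cf,np.degrees(yf),rf.round(4))
ce=np.array([.54807,.19818])
M=[];b=[]
for cc,yw in ((ce,1.8763),(c,2.5802),(cf,.5654)):
    T=toolR(yw)[:2,:2];M.append(np.c_[np.eye(2),T]);b+=list(cc)
x,res,_,_=np.linalg.lstsq(np.vstack(M),np.array(b),rcond=None);print("centre",x[:2].round(4),"e tool",x[2:].round(4),"res",(np.vstack(M)@x-b).round(4))
T=toolR(1.8763)[:2,:2];print("vessel corr",np.array([.57521,-.20459])-T@x[2:])
```

```text
[0.54797992 0.19787334] -32.257078032339614 [0.0418 0.0417 0.0418 0.0418]
f [0.55100841 0.19978748] -31.99117500601776 [0.0417 0.0418 0.0418 0.0418]
centre [0.5501 0.1976] e tool [0.0013 0.0017] res [ 0.0002  0.0006 -0.     -0.0005 -0.0002 -0.0001]
vessel corr [ 0.57698014 -0.20577162]
```

```bash
python3 -m inch '[[8.5,[0,0.1,2],[0,0,0]],[8.5,[0,0.1,5],[0,0,0]],[8.5,[0,0.1,8],[0,0,0]],[8.5,[0,0.1,11],[0,0,0]],[7,[0,0.1,13.5],[0,0,0]],[6,[0,0.1,14.5],[0,0,0]],[6,[0,0.1,15],[0,0,0]],[6,[0,0.1,15],[0,0,0]],[6,[0,0.1,15],[0,0,0]]]'
python3 - <<'E'
from h import *
show();plan([.5502,.198,.0865],np.radians(147.9))
p,d=env.capture("wrist");cv2.imwrite("pics/h_wrist.png",p)
E
```

```text
t: 13.15
eef_pos: [0.5502, 0.1997, 0.1021]
tool_rot: [-1.519, 2.748, 0.001]
wrist_force: [0.0, -0.0, 0.7]
width: 0.702
t 13.15 pos [0.5502 0.1997 0.1021] yawy 2.5811 z [ 0.0013  0.0017 -1.    ] F [ 0.01 -0.    0.71] T [ 0.05 -0.01  0.02] w 0.702 q [ 6.820e-01  4.170e-01 -4.250e-01 -1.000e-03 -7.270e-01 -1.242e+00]
shift cm [ 0.15 -0.09  1.56] turn [-0.     0.002 -0.   ]
```

View pics/h_wrist.png

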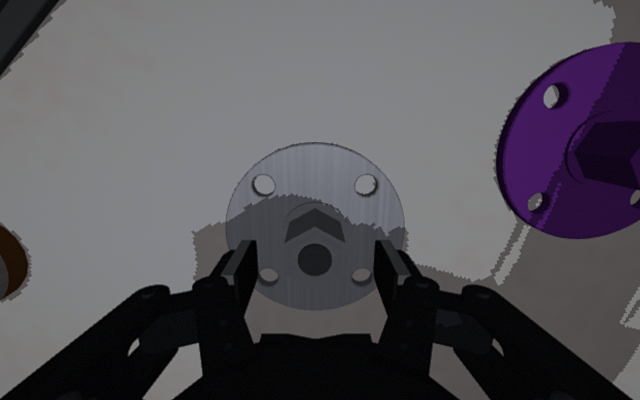

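The pads straddle the hub at (315,258) and are well centred. I'll go down and grip.

```bash
python3 -m inch '[[6,[0.1,-0.05,0.5],[0,0,0]],[6,[0.15,-0.05,1.1],[0,0,0]],[6,[0.15,-0.05,1.5],[0,0,0]],[6,[0.15,-0.05,1.55],[0,0,0]],[6,[0.15,-0.05,1.55],[0,0,0]],[4,[0.15,-0.05,1.55],[0,0,0]],[0,[0.15,-0.05,1.55],[0,0,0]],[0,[0.15,-0.05,1.55],[0,0,0]],[0,[0.15,-0.05,1.55],[0,0,0]],[0,[0.15,-0.05,1.55],[0,0,0]],[0,[0.15,-0.05,1.55],[0,0,0]]]' 80; python3 -c "
from h import *;show()"
```

```text
t: 14.3
eef_pos: [0.5494, 0.1978, 0.0859]
tool_rot: [-1.52, 2.748, 0.001]
wrist_force: [0.0, -1.0, 5.6]
width: 0.334
t 14.3 pos [0.5494 0.1978 0.0859] yawy 2.5812 z [ 4.0e-04  1.1e-03 -1.0e+00] F [ 0.04 -0.98  5.6 ] T [-0.38  0.24  0.07] w 0.334 q [ 6.80e-01  4.38e-01 -4.40e-01 -1.00e-03 -6.92e-01 -1.24e+00]
```

```bash
python3 -m inch '[[0,[0,0,0],[0,0,0]],[0,[0,0,0],[0,0,0]],[0,[0,0,-0.3],[0,0,0]],[0,[0,0,-1],[0,0,0]],[0,[0,0,-2.5],[0,0,0]],[0,[0,0,-4.5],[0,0,0]],[0,[0,0,-7],[0,0,0]],[0,[0,0,-10],[0,0,0]],[0,[0,0,-13],[0,0,0]],[0,[0,0,-16],[0,0,0]],[0,[0,0,-18],[0,0,0]],[0,[0,0,-18],[0,0,0]],[0,[0,0,-18],[0,0,0]],[0,[0,0,-18],[0,0,0]]]' 100
python3 - <<'E'
from h import *
show()
for c in("wrist","scene"):
    p,d=env.capture(c);cv2.imwrite(f"pics/i_{c}.png",p);np.save(f"pics/i_{c}_d.npy",d)
p,d=env.capture("top");cv2.imwrite("pics/i_top.png",p)
E
```

```text
t: 15.7
eef_pos: [0.5482, 0.1971, 0.2634]
tool_rot: [1.518, -2.747, -0.002]
wrist_force: [-0.5, -0.5, -6.7]
width: 0.333
t 15.7 pos [0.5482 0.1971 0.2634] yawy 2.5805 z [-3.4e-03 -7.0e-04 -1.0e+00] F [-0.54 -0.46 -6.7 ] T [0.   0.03 0.01] w 0.333 q [ 0.68   0.239 -0.252 -0.002 -1.082 -1.24 ]
```

View pics/i_wrist.png

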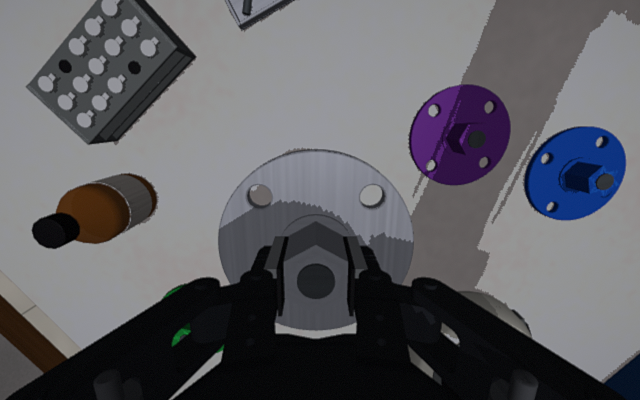

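View pics/i_scene.png

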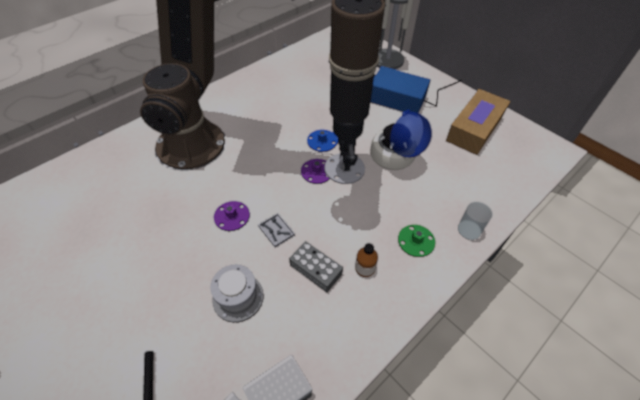

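View pics/i_top.png

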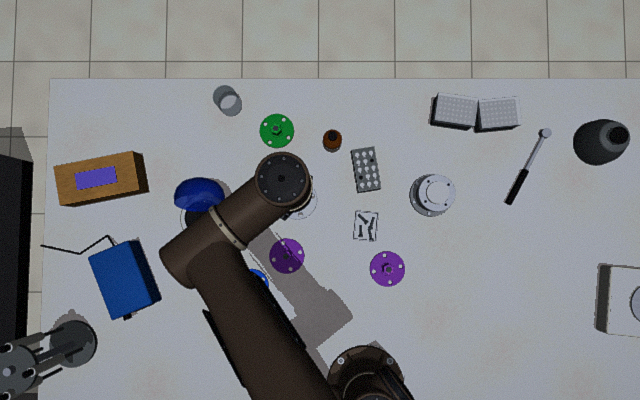

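The cover is held; 6.7 N is about 0.68 kg. Next I'll measure its offset in the hand and plan the transfer.

Run:
```python
from h import *
p=cv2.imread("pics/i_wrist.png");
cv2.imwrite("pics/i_z.png",cv2.resize(cv2.convertScaleAbs(p[140:340,210:420],alpha=1.7),None,fx=3,fy=3,interpolation=2))
plan([.577,-.2053,.25],np.radians(171.2))
```

```text
shift cm [ 32.59 -23.81   1.41] turn [ 0.002 -0.001 -0.407]
```

View pics/i_z.png

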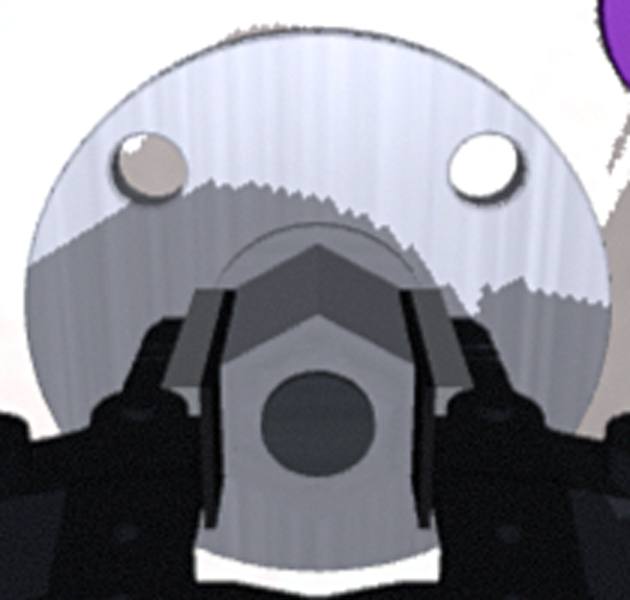

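```bash
python3 - <<'E'
from h import *
s=env.state();Rc=R.from_rotvec(s["tool_rot"]).as_matrix();K,Rm,t=cam("wrist");A=Rm@Rc;o=Rc.T@(-Rm.T@t-s["eef_pos"])
def tool(zz,off,f,ztool):
    q=(np.array(zz,float)+.5)/f-.5+off
    d=(A.T@np.linalg.inv(K)@np.c_[q,np.ones(len(q))].T).T
    return o+d*((ztool-o[2])/d[:,2])[:,None]
P=tool([(150,166),(487,166),(318,424)],[210,140],3,.0779);print(P.round(4),P[:2].mean(0)+[.0297,0,0])
print(tool([(318,424)],[210,140],3,.0459),np.diff(P[:2],axis=0))
E
python3 -m inch '[[0,[0.8,-0.6,0],[0,0,-0.02]],[0,[2.4,-1.8,0],[0,0,-0.04]],[0,[4.8,-3.5,0],[0,0,-0.07]],[0,[7.2,-5.2,0],[0,0,-0.1]],[0,[9.6,-7,0],[0,0,-0.13]],[0,[12,-8.7,0],[0,0,-0.16]],[0,[14.4,-10.5,0],[0,0,-0.19]],[0,[16.8,-12.3,0],[0,0,-0.22]],[0,[19.2,-14,0],[0,0,-0.25]],[0,[21.6,-15.8,0],[0,0,-0.28]],[0,[24,-17.5,0],[0,0,-0.31]],[0,[26.4,-19.3,0],[0,0,-0.34]],[0,[28.6,-20.9,0.3],[0,0,-0.37]],[0,[30.4,-22.2,0.7],[0,0,-0.39]],[0,[31.8,-23.2,1.1],[0,0,-0.4]],[0,[32.4,-23.7,1.3],[0,0,-0.407]],[0,[32.5,-23.8,1.4],[0,0,-0.407]],[0,[32.5,-23.8,1.4],[0,0,-0.407]],[0,[32.5,-23.8,1.4],[0,0,-0.407]],[0,[32.5,-23.8,1.4],[0,0,-0.407]]]'
python3 - <<'E'
from h import *
show();plan([.577,-.2053,.2],np.radians(171.2))
E
```

```text
[[ 0.0308 -0.028   0.0779]
 [ 0.0308  0.0306  0.0779]
 [-0.0198  0.0013  0.0779]] [0.0605191  0.00133221 0.0779    ]
[[-0.00030618  0.00116507  0.0459    ]] [[-1.27273027e-06  5.86024153e-02  0.00000000e+00]]
t: 17.85
eef_pos: [0.5782, -0.2034, 0.2514]
tool_rot: [-2.045, 2.384, 0.001]
wrist_force: [-0.4, -0.1, -6.3]
width: 0.329
t 17.85 pos [ 0.5782 -0.2034  0.2514] yawy 2.9888 z [ 2.e-04  9.e-04 -1.e+00] F [-0.45 -0.07 -6.26] T [-0.01  0.02 -0.  ] w 0.329 q [-2.000e-02  2.960e-01 -2.040e-01 -1.000e-03 -1.071e+00 -1.320e-01]
shift cm [0.21 0.09 5.14] turn [-0.     0.001  0.001]
```

```bash
python3 -m inch '[[0,[0.1,0.05,0.5],[0,0,0]],[0,[0.2,0.1,1.5],[0,0,0]],[0,[0.2,0.1,2.7],[0,0,0]],[0,[0.2,0.1,3.7],[0,0,0]],[0,[0.2,0.1,4.3],[0,0,0]],[0,[0.2,0.1,4.6],[0,0,0]],[0,[0.2,0.1,4.6],[0,0,0]],[0,[0.2,0.1,4.6],[0,0,0]],[0,[0.2,0.1,4.6],[0,0,0]]]'
python3 - <<'E'
from h import *
show()
C={}
for c in("wrist","scene","top"):
    p,d=env.capture(c);cv2.imwrite(f"pics/j_{c}.png",p);np.save(f"pics/j_{c}_d.npy",d)
p=cv2.imread("pics/j_wrist.png");cv2.imwrite("pics/j_wz.png",cv2.resize(cv2.convertScaleAbs(p[120:340,200:430],alpha=1.7),None,fx=2.6,fy=2.6,interpolation=2))
p=cv2.imread("pics/j_scene.png");cv2.imwrite("pics/j_sz.png",cv2.resize(p[230:330,180:290],None,fx=6,fy=6,interpolation=2))
p=cv2.imread("pics/j_top.png");cv2.imwrite("pics/j_tz.png",cv2.resize(p[150:230,390:490],None,fx=6,fy=6,interpolation=2))
show()
E
```

```text
t: 18.75
eef_pos: [0.577, -0.206, 0.2057]
tool_rot: [-2.044, 2.385, 0.0]
wrist_force: [-0.5, 0.1, -6.2]
width: 0.331
t 18.75 pos [ 0.577  -0.206   0.2057] yawy 2.988 z [ 8.e-04  7.e-04 -1.e+00] F [-0.54  0.13 -6.17] T [-0.04 -0.03  0.  ] w 0.331 q [-0.025  0.336 -0.26  -0.001 -0.974 -0.128]
t 18.9 pos [ 0.5768 -0.2059  0.2055] yawy 2.988 z [ 5.e-04  8.e-04 -1.e+00] F [ 0.52 -0.09 -6.4 ] T [0.06 0.01 0.02] w 0.334 q [-0.025  0.336 -0.261 -0.001 -0.974 -0.128]
```

View pics/j_wz.png

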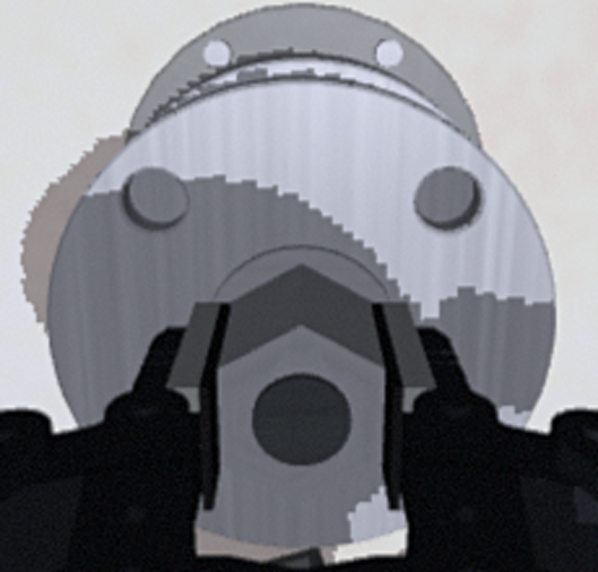

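View pics/j_sz.png

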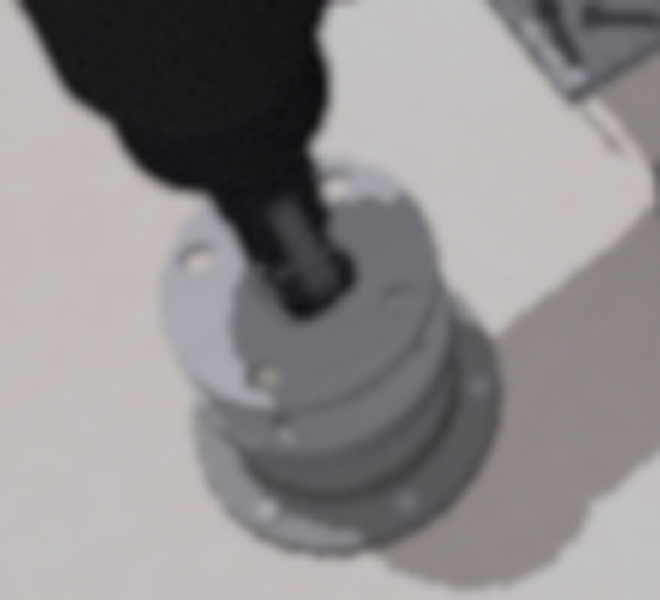

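View pics/j_tz.png

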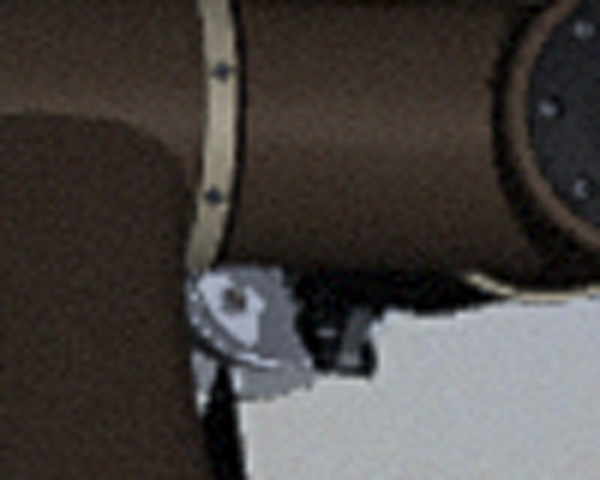

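```bash
python3 -m inch '[[0,[0,0,0.3],[0,0,0]],[0,[-0.03,0,0.6],[0,0,0]],[0,[-0.05,0,0.9],[0,0,0]],[0,[-0.05,0,1.15],[0,0,0]],[0,[-0.05,0,1.3],[0,0,0]],[0,[-0.05,0,1.35],[0,0,0]],[0,[-0.05,0,1.35],[0,0,0]],[0,[-0.05,0,1.35],[0,0,0]],[0,[-0.05,0,1.35],[0,0,0]],[0,[-0.05,0,1.35],[0,0,0]]]'
cat > k.py <<'E'
from h import *
import sys
n=sys.argv[1]
show()
for c in("wrist","scene","top"):
    p,d=env.capture(c);cv2.imwrite(f"pics/{n}_{c}.png",p);np.save(f"pics/{n}_{c}_d.npy",d)
s=env.state();Rc=R.from_rotvec(s["tool_rot"]).as_matrix()
th=np.linspace(0,2*np.pi,80)
V=np.array([.5769,-.2054]);yv=np.radians(-8.8)
cc=s["eef_pos"]+Rc@[0,0,.0859];yc=np.arctan2(Rc[1,1],Rc[0,1])+np.pi
def circ(c,r,z):return np.c_[c[0]+r*np.cos(th),c[1]+r*np.sin(th),0*th+z]
def over(cam,box,f,out,sh=(0,0)):
    u0,v0,u1,v1=box;p=cv2.imread(f"pics/{n}_{cam}.png")
    im=cv2.resize(cv2.convertScaleAbs(p[v0:v1,u0:u1],alpha=1.3),None,fx=f,fy=f,interpolation=2);raw=im.copy()
    def dr(P,col):cv2.polylines(im,[np.int32(((proj(cam,P)-[u0,v0]+.5+sh)*f-.5).round())],True,col,1)
    dr(circ(V,.054,.085),(0,255,0));dr(circ(cc,.054,cc[2]),(0,0,255));dr(circ(cc,.054,cc[2]+.008),(0,0,255))
    dr(circ(V,.066,.012),(255,128,0))
    for k in range(4):
        b=yv+np.pi/4+k*np.pi/2;dr(circ(V+.042*np.array([np.cos(b),np.sin(b)]),.0035,.085),(0,255,0))
        b=yc+np.pi/4+k*np.pi/2;dr(circ(cc[:2]+.042*np.array([np.cos(b),np.sin(b)]),.0065,cc[2]+.008),(0,0,255))
    cv2.imwrite(out,np.hstack([raw,im]))
over("scene",(195,245,275,335),5,f"pics/{n}_so.png")
over("top",(410,180,455,222),8,f"pics/{n}_to.png")
over("wrist",(200,100,430,340),1.7,f"pics/{n}_wo.png")
E
python3 k.py l
```

```text
t: 19.9
eef_pos: [0.5768, -0.2055, 0.1917]
tool_rot: [-2.044, 2.385, 0.001]
wrist_force: [0.2, -0.6, -7.0]
width: 0.332
t 19.9 pos [ 0.5768 -0.2055  0.1917] yawy 2.988 z [-1.e-04  8.e-04 -1.e+00] F [ 0.23 -0.6  -6.97] T [-0.04  0.01 -0.01] w 0.332 q [-0.024  0.349 -0.276 -0.001 -0.945 -0.129]
```

View pics/l_so.png

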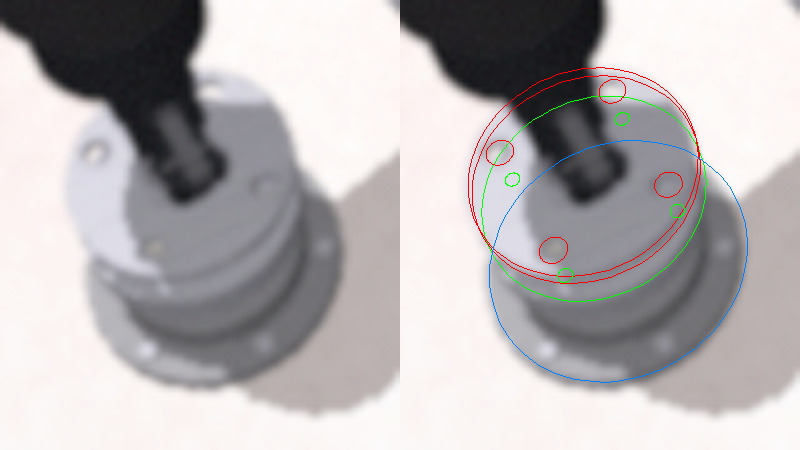

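View pics/l_to.png

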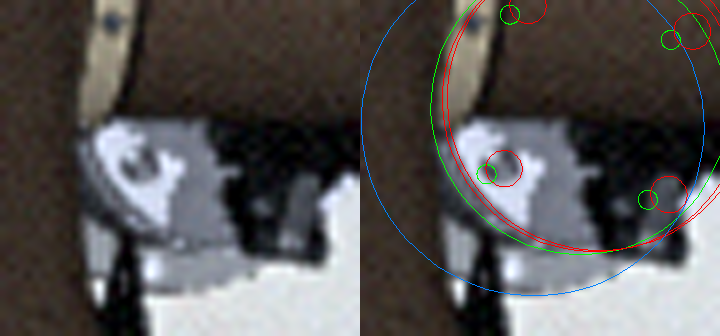

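View pics/l_wo.png

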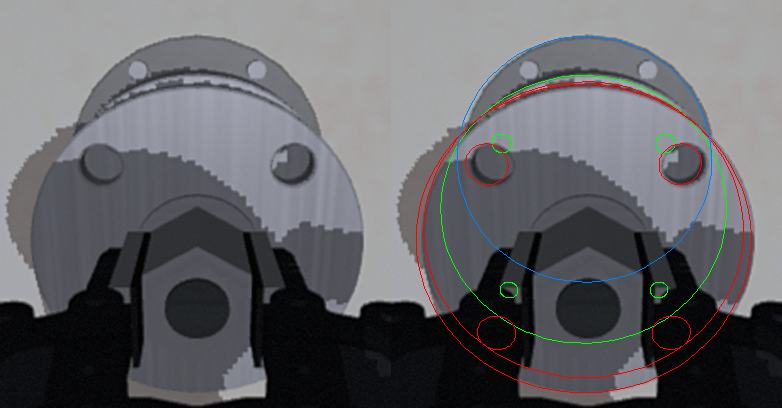

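Run:
```python
from h import *
def zoom(src,box,f,out):
    u0,v0,u1,v1=box;p=cv2.imread(src)[v0:v1,u0:u1];cv2.imwrite(out,cv2.resize(cv2.convertScaleAbs(p,alpha=1.1),None,fx=f,fy=f,interpolation=cv2.INTER_CUBIC))
zoom("pics/l_scene.png",(203,253,275,313),10,"pics/l_s10.png")
zoom("pics/i_scene.png",(203,258,275,318),10,"pics/i_s10.png")
```

```text
(no output)
```

View pics/l_s10.png

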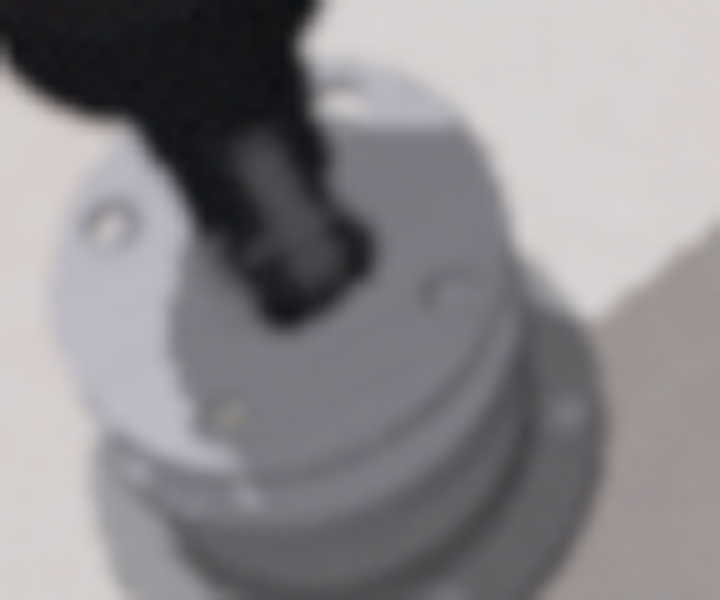

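View pics/i_s10.png

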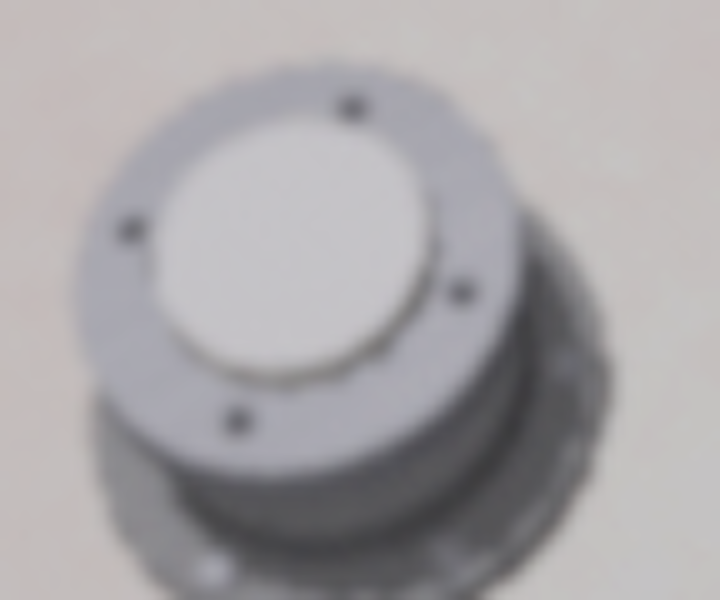

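```bash
python3 - <<'E'
from h import *
g=cv2.cvtColor(cv2.imread("pics/i_scene.png"),6)
q=np.array([dark(g,*((np.array(x)+.5)/10-.5+[203,258]),r=2) for x in [(352,107),(131,230),(461,292),(238,422)]]);
q2=(np.array([(352,107),(131,230),(461,292),(238,422)])+.5)/10-.5+[203,258]
for Q in (q,q2):
    c,y,r,a=fit4(onplane("scene",Q,.085));print("vessel",c.round(4),np.degrees(y).round(2),r.round(4))
z=(np.array([(345,98),(110,224),(449,288),(226,413)])+.5)/10-.5+[203,253]
P=onplane("scene",z,.1138);c,y,r,a=fit4(P);print("cover",c.round(4),np.degrees(y).round(2),r.round(4))
print("opposite pair",P[[1,2],:2].mean(0),P[[0,3],:2].mean(0))
# top
t=onplane("top",(np.array([[140,162]])+.5)/8-.5+[410,180],.1138)[0]
g=cv2.cvtColor(cv2.imread("pics/i_top.png"),6)
q=np.array([dark(g,*x,r=3) for x in [(427.6,180.6),(448,184.2),(424.9,201.1),(445.2,204.2)]])
P=onplane("top",q,.085);print("top threads",P.round(4),fit4(P)[:3],"cover hole",t)
# edge fit: scene cover outline
E
python3 - <<'E'
import cv2
p=cv2.imread('pics/l_top.png')[185:215,413:443];cv2.imwrite('pics/l_t20.png',cv2.resize(p,None,fx=20,fy=20,interpolation=cv2.INTER_CUBIC))
E
```

```text
vessel [ 0.5751 -0.2076] -8.76 [0.0417 0.0423 0.0418 0.0418]
vessel [ 0.575  -0.2078] -8.61 [0.0423 0.0422 0.0419 0.0421]
cover [ 0.5754 -0.2056] -8.95 [0.0425 0.043  0.0414 0.041 ]
opposite pair [ 0.57522091 -0.2067253 ] [ 0.57559145 -0.20457063]
top threads [[ 0.6129 -0.1788  0.085 ]
 [ 0.6027 -0.2387  0.085 ]
 [ 0.5535 -0.1715  0.085 ]
 [ 0.5438 -0.2295  0.085 ]] (array([ 0.5782294 , -0.20460048]), np.float64(-0.15275520943750207), array([0.04325485, 0.04192176, 0.04133402, 0.04246171])) cover hole [ 0.55415995 -0.17020705  0.1138    ]
```

View pics/l_t20.png

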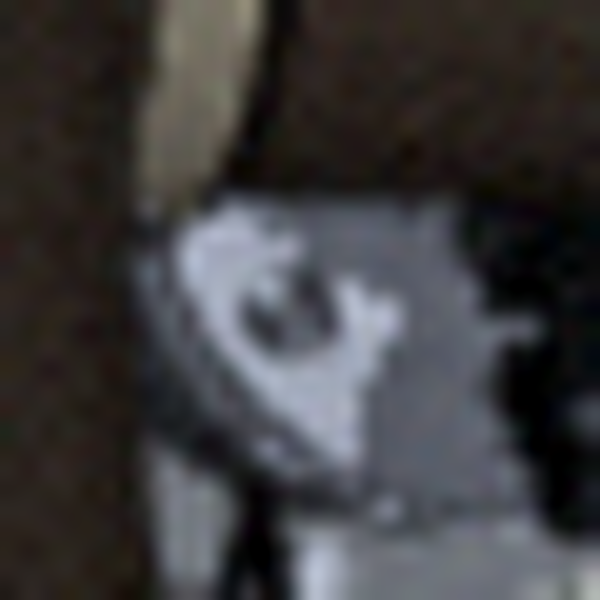

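```bash
cat > arc.py <<'E'
from h import *
from scipy.ndimage import map_coordinates,gaussian_filter
def arcfit(img,c,c0,r,z,angs,half=4,sig=0.7,vis=None,pol=0):
    g=gaussian_filter(cv2.cvtColor(cv2.imread(img),6).astype(float),sig);x=np.array(c0,float)
    a=np.radians(angs)
    for it in range(8):
        C=np.c_[x[0]+r*np.cos(a),x[1]+r*np.sin(a),0*a+z];u=proj(c,C)
        O=np.c_[x[0]+(r+.001)*np.cos(a),x[1]+(r+.001)*np.sin(a),0*a+z];n=proj(c,O)-u;px=np.linalg.norm(n,axis=1);n/=px[:,None]
        tt=np.arange(-half,half+.01,.1)
        L=u[:,None]+tt[None,:,None]*n[:,None];pr=map_coordinates(g,[L[...,1],L[...,0]],order=1)
        gr=np.gradient(pr,axis=1);G=np.abs(gr) if pol==0 else pol*gr
        G=G*np.exp(-.5*(tt/half*1.5)**2)
        k=G.argmax(1);dm=tt[k]/px*.001;w=G.max(1)
        M=np.c_[np.cos(a),np.sin(a)]
        keep=w>.3*np.median(w)
        for _ in range(10):
            W=keep*w;s=np.linalg.lstsq(M*W[:,None],dm*W,rcond=None)[0];res=dm-M@s
            sc=np.median(np.abs(res[keep]))*1.5+1e-5;keep=(np.abs(res)<2.5*sc)&(w>.3*np.median(w))
        x+=s
    return x,keep.sum(),len(a),np.std(res[keep])
E
python3 - <<'E'
from arc import *
V=[.5769,-.2054]
A=np.arange(0,360,3.)
for im in ("pics/a_scene.png","pics/i_scene.png"):print("scene flange",arcfit(im,"scene",[.575,-.2077],.054,.085,A,half=2.5))
for im in ("pics/a_top.png","pics/i_top.png"):print("top flange",arcfit(im,"top",[.578,-.2045],.054,.085,A,half=2.5))
# scene cover arcs visible: find world angles to image
u=proj("scene",np.c_[.575+.054*np.cos(np.radians(np.arange(0,360,30))),-.206+.054*np.sin(np.radians(np.arange(0,360,30))),np.full(12,.1138)])
print(np.c_[np.arange(0,360,30),((u-[203,253]+.5)*10)].round(0).tolist())
print("wrist cover/sock dirs")
for z,r in((.1138,.054),(.012,.066)):
    u=proj("wrist",np.c_[.577+r*np.cos(np.radians(np.arange(0,360,30))),-.2054+r*np.sin(np.radians(np.arange(0,360,30))),np.full(12,z)]);print(np.c_[np.arange(0,360,30),u].round(0).tolist())
E
```

```text
scene flange (array([ 0.57579457, -0.20737258]), np.int64(110), 120, np.float64(0.0003194953362774869))
scene flange (array([ 0.5758281 , -0.20734403]), np.int64(110), 120, np.float64(0.00030908076832161563))
top flange (array([ 0.57785798, -0.20544893]), np.int64(77), 120, np.float64(0.0004513907796154848))
top flange (array([ 0.5778577 , -0.20544393]), np.int64(74), 120, np.float64(0.0004394844964250891))
[[0.0, 415.0, 411.0], [30.0, 490.0, 317.0], [60.0, 508.0, 209.0], [90.0, 466.0, 117.0], [120.0, 377.0, 62.0], [150.0, 264.0, 57.0], [180.0, 154.0, 104.0], [210.0, 76.0, 192.0], [240.0, 50.0, 299.0], [270.0, 87.0, 398.0], [300.0, 179.0, 459.0], [330.0, 300.0, 464.0]]
wrist cover/sock dirs
[[0.0, 217.0, 262.0], [30.0, 240.0, 302.0], [60.0, 280.0, 325.0], [90.0, 326.0, 330.0], [120.0, 370.0, 314.0], [150.0, 401.0, 280.0], [180.0, 411.0, 234.0], [210.0, 393.0, 189.0], [240.0, 351.0, 157.0], [270.0, 296.0, 151.0], [300.0, 246.0, 173.0], [330.0, 218.0, 215.0]]
[[0.0, 240.0, 209.0], [30.0, 258.0, 241.0], [60.0, 288.0, 261.0], [90.0, 324.0, 265.0], [120.0, 358.0, 251.0], [150.0, 381.0, 224.0], [180.0, 388.0, 187.0], [210.0, 374.0, 151.0], [240.0, 342.0, 127.0], [270.0, 301.0, 122.0], [300.0, 264.0, 139.0], [330.0, 242.0, 172.0]]
```

Run:
```python
from arc import *
for A in (np.r_[np.arange(70,118,2.),np.arange(192,245,2.)],np.r_[np.arange(80,116,2.),np.arange(195,235,2.)]):
    for st in ([.5758,-.2073],[.576,-.2055]):
        print("scene cover",arcfit("pics/l_scene.png","scene",st,.054,.1138,A,half=2))
print("scene flange same arcs",arcfit("pics/i_scene.png","scene",[.5758,-.2073],.054,.085,A,half=2))
# wrist: cover far side (image top) 185..345 edges; socket 225..310
for A in (np.arange(190,345,3.),np.arange(200,330,3.)):
    print("wrist cover",arcfit("pics/l_wrist.png","wrist",[.576,-.2055],.054,.1138,A,half=4))
print("wrist sock",arcfit("pics/l_wrist.png","wrist",[.577,-.2054],.066,.012,np.arange(215,320,3.),half=4))
# b/d wrist : need their camera; skip
```

```text
scene cover (array([ 0.57629413, -0.20733239]), np.int64(44), 51, np.float64(0.0003924933597985657))
scene cover (array([ 0.57811817, -0.20799339]), np.int64(40), 51, np.float64(0.0003607577227023025))
scene cover (array([ 0.5774469 , -0.20720223]), np.int64(38), 38, np.float64(0.0005978282145909607))
scene cover (array([ 0.57740864, -0.20719819]), np.int64(34), 38, np.float64(0.0005009254944532911))
scene flange same arcs (array([ 0.57551297, -0.20729067]), np.int64(38), 38, np.float64(0.00024049913660002104))
wrist cover (array([ 0.57521665, -0.20518794]), np.int64(50), 52, np.float64(0.0004372003281564434))
wrist cover (array([ 0.57497401, -0.20513375]), np.int64(44), 44, np.float64(0.0005288200637376544))
wrist sock (array([ 0.57504419, -0.20537407]), np.int64(33), 35, np.float64(0.00013765048646649438))
```

Run:
```python
from arc import *
for c in ("wrist","scene"):
    d=np.load(f"pics/l_{c}_d.npy");K,Rm,t=cam(c)
    v,u=np.mgrid[0:400,0:640];X=(Rm.T@(np.linalg.inv(K)@np.c_[u.ravel(),v.ravel(),np.ones(u.size)].T*d.ravel()-t[:,None])).T
    rr=np.hypot(X[:,0]-.576,X[:,1]+.206);m=(rr<.051)&(rr>.026)&(abs(X[:,2]-.114)<.005)
    A=np.c_[X[m,:2]-[.576,-.206],np.ones(m.sum())];s=np.linalg.lstsq(A,X[m,2],rcond=None)[0];print(c,m.sum(),s.round(4),np.median(X[m,2]).round(4))
    m=(rr>.056)&(rr<.064)&(abs(X[:,2]-.012)<.006);print(" socket z",np.median(X[m,2]),m.sum())
for th in ("cover","reagent","tube_rack","bolt_tray"):
    print(th,[(np.round(r["point"],4),round(r["confidence"],2)) for r in env.place_of("scene",th)][:2])
show()
```

```text
wrist 12461 [-0.0009  0.0024  0.1136] 0.1136
 socket z 0.011941492213117928 1589
scene 761 [ 0.0019 -0.0003  0.1138] 0.1139
 socket z 0.012413028282721617 270
cover [(array([ 0.3909,  0.24  , -0.0017]), 0.75), (array([ 0.2924,  0.3503, -0.0017]), 0.73)]
reagent [(array([ 0.5804, -0.2016, -0.0059]), 0.62), (array([ 7.403e-01,  1.039e-01, -4.000e-04]), 0.57)]
tube_rack [(array([ 6.524e-01, -3.600e-03, -5.000e-04]), 0.74), (array([ 0.606 , -0.179 ,  0.0821]), 0.58)]
bolt_tray [(array([ 4.788e-01, -3.000e-04,  5.000e-04]), 0.82)]
t 20.25 pos [ 0.5768 -0.2054  0.1916] yawy 2.988 z [-2.e-04  8.e-04 -1.e+00] F [-0.26 -0.31 -5.72] T [-0.01  0.03  0.03] w 0.33 q [-0.024  0.349 -0.276 -0.001 -0.945 -0.129]
```

```bash
python3 -m inch '[[0,[0,0,0],[0,0,0]],[0,[0,0,0],[0,0,0]],[0,[0,0,0],[0,0,0]]]'; python3 -c "
from h import *
show();print(np.abs(env.state()['qd']).max());env.hand_in()"
```

```text
t: 20.55
eef_pos: [0.5768, -0.2054, 0.1916]
tool_rot: [-2.044, 2.385, 0.001]
wrist_force: [-0.4, 0.2, -6.1]
width: 0.327
t 20.55 pos [ 0.5768 -0.2054  0.1916] yawy 2.9879 z [-2.e-04  8.e-04 -1.e+00] F [-0.43  0.22 -6.09] T [-0.    0.01 -0.  ] w 0.327 q [-0.024  0.349 -0.276 -0.001 -0.945 -0.129]
0.0013694406578524867
the job is handed in; nothing more can be done
```

I pressed the lid home, then picked up the steel cover by its hub. It is being held still and level over the vessel, with its holes lined up with the threads. I handed the job in at 20.6 s.

- **Lid:** it reached a firm stop under a 17 N push. Afterwards its top measured 95.9 mm above the bench (96 mm expected) and level.
- **Cover height:** the underside is about 9.8 mm above the lid. The wrist and scene depth readings agree within 0.3 mm, and the tilt is about 2 mrad. The wrist feels only the cover's weight, about 6 N, so it is not touching anything.
- **Hole alignment:** the turn matches the flange to about 0.2°, and the wrist picture puts the cover within about 0.2 mm of centre.
- **Checks that disagreed:** the scene and top cameras put the cover about 1 to 2 mm off centre. Those pictures are coarse (about 3 mm per pixel) and the arm partly blocks them. A bolt has 2.5 mm of play in each hole, so I left the cover where it was.
- **Other things:** the arm passed well above the tray, rack and bottle. I did not measure their final positions against the start.
- **Wrong turn:** while calibrating above the cover, before gripping it, I turned the wrist the wrong way. That ran the last joint to the end of its range (-3.03) and briefly tilted the tool. I turned it back with nothing touched.

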